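Load the rod caddy and hold it up level

ROBOT

A 6-joint arm with a two-finger parallel gripper is mounted at the origin on the work surface. World frame = base frame: x ahead of the robot, y to its left, z up, the work surface at z = 0. Lengths are in m, angles in rad, forces in N, time in s.
With the tool pointing down it reaches from about 0.25 to 0.725 m from the base axis. Payload 4 kg.
Tool frame: the origin (TCP) lies at the very end of the fingers, on their centre line; the grasp point (between the pads) lies 19 mm behind it; z points along the fingers, y is the line along which they close (so a half turn about z gives the same grasp; the last joint's range is limited). The gripper opens to 85 mm and grips with 20 to 120 N. Pads are 22 mm wide; open, the fingers measure 114 mm over their backs; the gripper's body (76 mm by 85 mm) begins 54 mm behind the grasp point. The pads swing forward as they close: fully open they stand 13 mm farther back than shut.
Start: joints at [0, 0.241, 0.005, 1.335, 0, 1.571], TCP at [0.5, -0, 0.195] pointing down, gripper open.
Joint ranges: [-2.72, 2.72], [-1.05, 1.87], [-1.09, 1.28], [-1.99, 2.15], [-1.42, 1.44], [-3.14, 3.14]. Speed limits (rad/s): [2.79, 2.79, 3.14, 3.14, 3.14, 3.14].

INTERFACE

Orientations are given as a unit quaternion [x, y, z, w].
In Python, from workcell import telemetry, vision, workorder gives the robot as it stands.
- The arm moves only by the shell command python3 -m inch 'ROWS'. ROWS is JSON, a list of rows, each a list of 3 entries, a list of its own where there are three numbers: the turn, a rotation vector about the tool's x, y, z scaled (see below), then the shift along the tool's x, y, z scaled (see below), then the closure, from -1 (fully open) to 1 (shut). A call has 1 to 10 rows; each row shifts and turns the commanded pose from where the row before left it, along the tool's axes as they then stand; what a row does not reach is not made up. The controller multiplies each number of a shift by 0.3 m and each number of a turn by 360 degrees. A row lasts 1/12 s, in which the tool goes at most 41.7 mm and 7.16 degrees, less where a joint would pass 70% of its speed; a pose out of reach is approached as far as the arm can. A call with a number of a shift or a turn outside -1 to 1 is refused whole. A call with a gripper value outside its range is refused whole. The fingers move at their own pace and stop on an object; the grip force is fixed at half the most. Time passes only in rows, so rows that do not move let the fingers close. It gives the time, the measured TCP pose, the force, the opening and the grip force at its end, in the units of the state.
- telemetry.get_obs(): the state, without advancing time (a new reading comes with each control period).
- vision.camera(name): name is "scene" or "side" or "wrist"; returns a dict with "img" (420x560x3 uint8, red, green, blue), "fov_y" (degrees; the focal length in pixels is half the picture's height over the tangent of half this angle, whatever the lens; pixels are square), "cx", "cy" (the principal point, pixels), "pose" (4x4, takes a point from camera to world coordinates). Camera axes: x right, y up, looking along -z (the intrinsics and any distortion apply to the point x, -y, -z); pixel columns grow to the right and rows downward; lengths in m; the calibration is good to about 2 mm. The wrist camera is an equidistant fisheye: a pixel r from the principal point sees the ray r / f radians off the axis. A picture is of the moment at which its call begins. There is no depth.
- workorder.job_done(): hands the job in; it is judged then, once.
The state is a dict: "clock": time; "joint_pos": joint angles; "joint_vel": joint speeds; "tau": joint torques, N m; "eef_pos": TCP position; "tool_rot": TCP orientation; "ft_force": force on the tool from outside, world axes, zero at the start; "ft_torque": the same for the moment, N m; "grip_width": finger opening in m; "grasp_force": force on a finger pad.
Only numpy, scipy, OpenCV 4.12 (cv2) and the standard library are available. Lean on these libraries where they do the work, as an engineer would, in place of code of your own. Each camera call takes 0.05 s, during which the arm holds its last target. There are 200 camera calls.

TASK

Take the orange glass rod out of the sloped rest and lower it gently (do not drop it) into the empty cup of the rod caddy so that it stands in the cup, then let go of it. Then take the caddy by its red grip bar, lift it about ten centimetres clear of the bench with both rods standing in their cups, and finish while holding it there in the air, still and level. Leave the other rods in the rest and the brass cup alone.

Things in the scene. Friction and masses are not known exactly. Their poses are not given: they have to be found in the camera images.
- caddy: Loose rod caddy, about 0.5 kg: dark steel base plate 90 mm (its x) by 220 mm (its y), 6 mm thick; two upright aluminium cups at y = -80 mm (empty) and y = +80 mm (holds the white rod); between them at the centre a steel post 12 mm thick carrying a red grip bar. Origin at the centre of the base's underside, z up; its yaw can be anything. Total height 195 mm.
- grip (a point): Centre of the caddy's red grip bar, straight above the caddy's origin, 185 mm above the underside. The bar is 16 mm thick (caddy x), 50 mm long (caddy y) and 20 mm high: pinch it across its thickness from above.
- empty_cup (a point): Centre of the inner floor of the empty cup, 10 mm above the caddy's underside. The cup is round: inner diameter 24 mm, outer 30 mm, rim 65 mm above this point.
- full_cup (a point): The same point in the cup that holds the white rod.
- empty_cup_mid (a point): Point on the empty cup's axis 70 mm above its inner floor: where the middle of a rod standing there lies.
- full_cup_mid (a point): The same point over the cup that holds the white rod.
- rest: Fixed rod rest: grey block 200 mm wide (its y), tilted 30 degrees to -x, on a dark base plate 130 x 200 mm. Three holes 14 mm wide, 40 mm deep at y = -70, 0, 70 mm; mouths at x 5, z 68 mm; rods rise from them towards -x (roughly to the robot), upper ends at x -45, z 155 mm. Origin on the bench, on the middle line, 45 mm behind the plate's front (-x) edge; z up.
- orange_rod: The orange opaque glass rod, a plain round cylinder 12 mm in diameter and 140 mm long, about 36 g. Origin at the centre of its lower end, z along the rod to its upper end. At the start it sits in one of the three holes of the sloped rest (which one varies), leaning 30 degrees from upright, its lower 40 mm in the hole and 100 mm showing. It must be moved.
- orange_rod_mid (a point): Middle of the orange rod, 70 mm from either end.
- green_rod: The green opaque glass rod, a plain round cylinder 12 mm in diameter and 140 mm long, about 36 g. Origin at the centre of its lower end, z along the rod to its upper end. At the start it sits in one of the three holes of the sloped rest (which one varies), leaning 30 degrees from upright, its lower 40 mm in the hole and 100 mm showing. Leave alone.
- blue_rod: The blue opaque glass rod, a plain round cylinder 12 mm in diameter and 140 mm long, about 36 g. Origin at the centre of its lower end, z along the rod to its upper end. At the start it sits in one of the three holes of the sloped rest (which one varies), leaning 30 degrees from upright, its lower 40 mm in the hole and 100 mm showing. Leave alone.
- white_rod: The white opaque glass rod, a plain round cylinder 12 mm in diameter and 140 mm long, about 36 g. Origin at the centre of its lower end, z along the rod to its upper end. It stands in the caddy's full cup and is carried along.
- white_rod_mid (a point): Middle of the white rod, 70 mm from either end.
- frit_cup: Small loose brass cup, 48 mm wide at the rim and 42 mm high, standing on the bench between the rest and the caddy. Origin at the centre of its underside. Leave alone.
Mind the look-alikes: they are no part of the job. What is shaped like the caddy but brown or turquoise is not meant.

How it is judged:
By the outcome, as a careful person would: the job done as asked, in the order asked, and still so for the second after the job is handed in, while the arm keeps its last pose, push and grip.
It also fails if it takes over 58 s, if anything falls off the work surface, if the arm or the gripper's body presses on something with over 40 N, if the wrist force passes 120 N, or if a joint passes its speed limit or range.

## Working session

There is one attempt and no reset: what is moved stays moved. The work goes in short steps, Python scripts to look and compute and a shell command to move; the robot and the scene stay as the last step left them, time stands still between calls to the robot, and variables do not carry over. Pictures are saved under pics/ and viewed, at most 10 in all, crops included, and the job is handed in when it is done.

```bash
mkdir -p pics; ls; cat > h.py <<'E'
import numpy as np,cv2,json
from scipy.spatial.transform import Rotation as R
from workcell import telemetry, vision, workorder
def snap(n,f=None):
    c=vision.camera(n)
    if f: cv2.imwrite('pics/'+f,c['img'][:,:,::-1])
    return c
E
python3 - <<'E'
from h import *
for n in ('scene','side','wrist'):
    c=snap(n); np.savez('cam_'+n,**c); print({k:(v if k!='pose' else np.round(v,3).tolist()) for k,v in c.items() if k!='img'})
    cv2.imwrite(f'pics/{n}0.png',cv2.resize(c['img'][:,:,::-1],(800,600)))
print(telemetry.get_obs())
E
```

```text
pics
{'fov_y': 49.629557535366395, 'cx': 270.1691807270272, 'cy': 213.8467784520702, 'pose': [[0.323, -0.769, 0.552, 1.075], [0.946, 0.27, -0.178, -0.219], [-0.012, 0.58, 0.814, 0.94], [0.0, 0.0, 0.0, 1.0]]}
{'fov_y': 44.54002643654106, 'cx': 286.269095236868, 'cy': 208.13631993643304, 'pose': [[0.925, 0.177, -0.335, 0.165], [-0.379, 0.438, -0.815, -0.96], [0.003, 0.881, 0.473, 0.661], [0.0, 0.0, 0.0, 1.0]]}
{'fov_y': 65.70646984690485, 'cx': 282.6175367756832, 'cy': 206.86842459169173, 'pose': [[1.0, 0.0, 0.001, 0.498], [-0.0, 0.956, 0.294, 0.075], [-0.001, -0.294, 0.956, 0.373], [0.0, 0.0, 0.0, 1.0]]}
{'clock': 0.15, 'joint_pos': array([1.30863363e-06, 2.41213593e-01, 4.02311897e-03, 1.33522464e+00,
       8.92910744e-06, 1.57079430e+00]), 'joint_vel': array([-0.00217655, -0.00352321,  0.00243862,  0.00067817,  0.0003275 ,
       -0.00061658]), 'tau': array([-1.62746033e-03, -3.72633219e+01,  2.52638429e+01,  1.23480460e-02,
       -1.30651040e-05,  1.49362950e-05]), 'eef_pos': array([4.99446783e-01, 3.68948939e-06, 1.94126648e-01]), 'tool_rot': array([ 7.07105374e-01,  7.07107725e-01, -5.69172307e-04, -5.75486546e-04]), 'ft_force': array([-0.45881961, -0.2475237 ,  0.18729798]), 'ft_torque': array([-0.00561828, -0.00693109,  0.00621955]), 'grasp_force': 0.0, 'grip_width': 0.08520272085121683}
```

View pics/scene0.png

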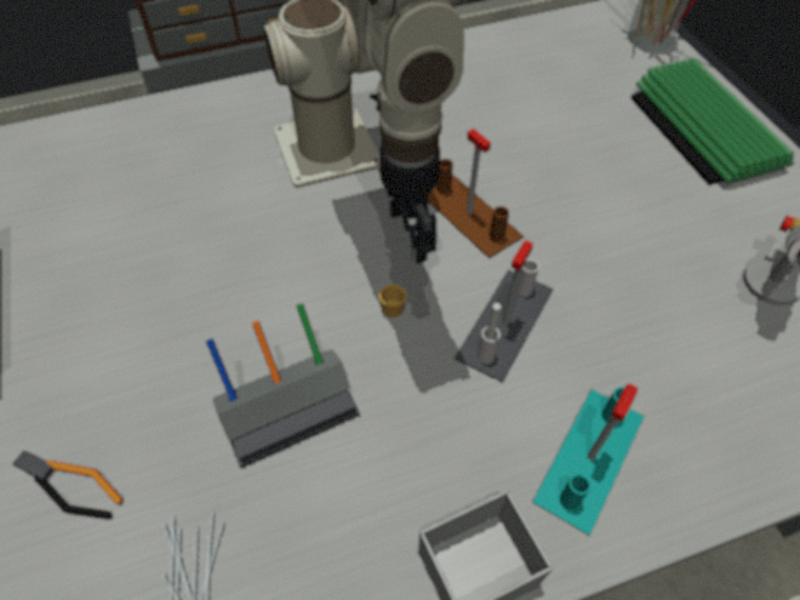

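View pics/side0.png

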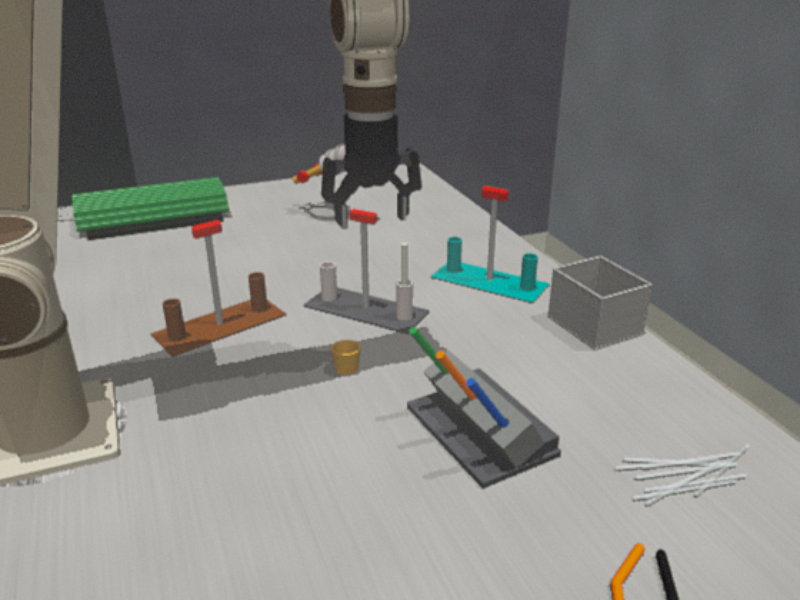

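Scene picture (800x600 scale):
- Orange candidates: the orange rod in the middle hole at (267,352), and the pliers' orange handle at (95,475).
- Caddy candidates: brown at (470,215), dark grey at (508,310) with a white rod, and turquoise at (595,450).

I choose the rod at (267,352) and the grey caddy. Its empty cup is at (527,275) and its full cup at (489,345). In the side view the rod is at (455,375), the grey bar at (363,216), the empty cup at (328,282) and the full cup at (404,300).

```bash
cat > crop.py <<'E'
import numpy as np,cv2
a=np.load('cam_scene.npz')['img'];b=np.load('cam_side.npz')['img']
def cr(i,x,y,w,h,k): return cv2.resize(i[y:y+h,x:x+w,::-1],(w*k,h*k),interpolation=cv2.INTER_CUBIC)
A=cr(a,310,160,90,110,4);B=cr(b,205,135,100,100,4)
C=np.zeros((440,800,3),np.uint8);C[:440,:360]=A;C[:400,400:]=B
cv2.imwrite('pics/crop.png',C)
E
python3 crop.py
cat >> h.py <<'E'
def ray(c,u,v):
    h=c['img'].shape[0];f=h/2/np.tan(np.radians(float(c['fov_y']))/2)
    d=c['pose'][:3,:3]@np.array([(u-c['cx'])/f,-(v-c['cy'])/f,-1.]);return c['pose'][:3,3],d/np.linalg.norm(d)
def wray(c,u,v):
    f=c['img'].shape[0]/2/np.tan(np.radians(float(c['fov_y']))/2);p=np.array([u-c['cx'],v-c['cy']]);r=np.hypot(*p);t=r/f
    d=c['pose'][:3,:3]@np.array([np.sin(t)*p[0]/r,-np.sin(t)*p[1]/r,-np.cos(t)]);return c['pose'][:3,3],d
def tri(*rs):
    M=sum(np.eye(3)-np.outer(d,d) for o,d in rs);q=sum((np.eye(3)-np.outer(d,d))@o for o,d in rs)
    x=np.linalg.solve(M,q);return x,max(np.linalg.norm((np.eye(3)-np.outer(d,d))@(x-o)) for o,d in rs)
def blob(img,hue,box,smin=120,vmin=60):
    x0,y0,x1,y1=box;h=cv2.cvtColor(img,cv2.COLOR_RGB2HSV).astype(int);m=((abs((h[...,0]-hue+90)%180-90)<7)&(h[...,1]>smin)&(h[...,2]>vmin)).astype(np.uint8)
    k=np.zeros_like(m);k[y0:y1,x0:x1]=1;m*=k
    n,l,s,c=cv2.connectedComponentsWithStats(m);i=1+np.argmax(s[1:,4]);p=np.argwhere(l==i)[:,::-1].astype(float)
    m=p.mean(0);ax=np.linalg.svd(p-m,full_matrices=False)[2][0];t=(p-m)@ax
    if ax[1]<0: ax=-ax;t=-t
    return m,m+ax*(t.min()-.4),m+ax*(t.max()+.4),len(p)
E
python3 - <<'E'
from h import *
np.set_printoptions(precision=4,suppress=True)
S,D=np.load('cam_scene.npz'),np.load('cam_side.npz');S=dict(S);D=dict(D)
for nm,hue,b1,b2 in [('orange',10,(170,218,205,275),(300,240,340,285)),('green',60,(200,205,235,260),(280,225,315,265)),('blue',112,(140,230,170,285),(322,260,360,302)),('bar',0,(350,160,380,195),(240,140,270,162))]:
    p=blob(S['img'],hue,b1);q=blob(D['img'],hue,b2)
    print(nm,p[3],q[3],*[tri(ray(S,*p[i]),ray(D,*q[i])) for i in range(3)]);print(p[:3],q[:3])
E
```

```text
orange 198 199 (array([ 0.532 , -0.2341,  0.1095]), np.float64(0.0014498973408648363)) (array([ 0.5035, -0.2382,  0.1544]), np.float64(0.0008428651419013294)) (array([ 0.5612, -0.2319,  0.0615]), np.float64(0.0008110366007745124))
(array([186.3131, 246.4192]), array([178.0643, 224.5482]), array([194.2071, 267.3494])) (array([318.4472, 261.6482]), array([306.4296, 245.9326]), array([331.5812, 278.8238]))
green 5 33 (array([ 0.5083, -0.1679,  0.1355]), np.float64(0.0006705796342621771)) (array([ 0.5034, -0.1672,  0.1432]), np.float64(0.007463977811484677)) (array([ 0.5134, -0.168 ,  0.1277]), np.float64(0.00591243684612256))
(array([212.2, 222.2]), array([210.4073, 221.2775]), array([214.3043, 223.2829])) (array([293.8485, 235.7879]), array([288.603 , 230.7525]), array([298.9224, 240.6585]))
blue 175 225 (array([ 0.5416, -0.3042,  0.1089]), np.float64(0.00044770974658626267)) (array([ 0.5127, -0.3073,  0.1538]), np.float64(0.0012740530567538605)) (array([ 0.5707, -0.3021,  0.0629]), np.float64(0.0016746315061070625))
(array([154.9714, 259.1943]), array([145.9816, 237.5744]), array([163.5371, 279.7941])) (array([340.5244, 281.4756]), array([327.4578, 264.9183]), array([353.5961, 298.0391]))
bar 139 141 (array([0.5419, 0.1686, 0.185 ]), np.float64(0.0006340398324488622)) (array([0.523 , 0.1895, 0.1864]), np.float64(0.0016673998093106482)) (array([0.5605, 0.1481, 0.1836]), np.float64(0.0003151489594783728))
(array([365.    , 178.1942]), array([370.1195, 168.6103]), array([359.8484, 187.8383])) (array([253.7801, 150.9645]), array([244.1823, 148.8865]), array([263.3991, 153.0472]))
```

View pics/crop.png

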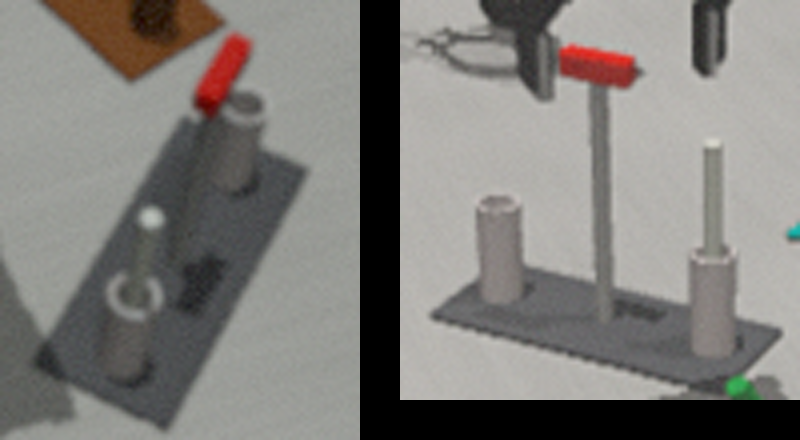

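The crop confirms the choice: dark-grey plate, bare aluminium cups, white rod in the near cup, empty cup under the far end of the bar. I'll triangulate the cups and brown bar, then plan the pre-grasp. The pinch lies in the rod's tilt plane, clear of the neighbouring rods.

```bash
cat >> h.py <<'E'
def plan(p,Rt):
    o=telemetry.get_obs();R0=R.from_quat(o['tool_rot'])
    if Rt is None: Rt=R0
    rv=(R0.inv()*Rt).as_rotvec();d=np.asarray(p)-o['eef_pos']
    print('turn units',np.round(rv/2/np.pi,4),'deg',np.round(np.degrees(rv),1),'minrows',round(np.degrees(np.linalg.norm(rv))/7.16,1))
    print('shift units after turn',np.round(Rt.inv().apply(d)/.3,4),'mm',np.round(1e3*Rt.inv().apply(d),1),'before-turn axes',np.round(R0.inv().apply(d)/.3,4),'minrows',round(np.linalg.norm(d)/.0417,1))
def frame(z,yh):
    z=np.array(z)/np.linalg.norm(z);y=np.array(yh,float);y-=z*(y@z);y/=np.linalg.norm(y);return R.from_matrix(np.c_[np.cross(y,z),y,z])
a=np.radians(7);U=np.array([-.5*np.cos(a),-.5*np.sin(a),.866]);M=np.array([.532,-.2341,.1105])
RG=frame(-U,[np.cos(a),np.sin(a),0])
E
python3 - <<'E'
from h import *
np.set_printoptions(precision=4,suppress=True)
S,D=dict(np.load('cam_scene.npz')),dict(np.load('cam_side.npz'))
for n,p,q in [('erim',(370.4,186.4),(229.4,185.9)),('wtop',(347.4,214.1),(282.6,170.6)),('frim',(343.1,233.1),(282.9,198.1)),('brownbar',(479*.7,140*.7),(207*.7,229*.7)),('frit',(392*.7,294*.7),(346*.7,347*.7))]: print(n,*tri(ray(S,*p),ray(D,*q)))
plan(M-.009*U+.1*U,RG)
E
```

```text
erim [0.4906 0.2273 0.0722] 0.001014039412011794
wtop [0.5942 0.1083 0.1483] 0.0010458819644608116
frim [0.5942 0.1078 0.0732] 0.0016521020216040553
brownbar [0.2828 0.2122 0.1844] 0.0014195554986060454
frit [ 0.4481 -0.0067  0.0415] 0.0020429391535627035
turn units [-0.0835  0.0051 -0.019 ] deg [-30.1   1.8  -6.8] minrows 4.3
shift units after turn [-0.7878 -0.1285 -0.0556] mm [-236.3  -38.5  -16.7] before-turn axes [-0.7988 -0.042   0.0161] minrows 5.8
```

```bash
python3 -m inch '[[[0,0,0],[-0.08,-0.004,-0.02],-1],[[0,0,0],[-0.08,-0.004,-0.02],-1],[[0,0,0],[-0.08,-0.004,-0.02],-1],[[0,0,0],[-0.08,-0.004,-0.02],-1],[[0,0,0],[-0.08,-0.004,0],-1],[[0,0,0],[-0.08,-0.004,0],-1],[[0,0,0],[-0.08,-0.004,0],-1],[[0,0,0],[-0.08,-0.004,0],-1],[[0,0,0],[-0.08,-0.004,0],-1],[[0,0,0],[-0.08,-0.004,0],-1]]' && python3 -m inch '[[[-0.0167,0.001,-0.0038],[0,0,0],-1],[[-0.0167,0.001,-0.0038],[0,0,0],-1],[[-0.0167,0.001,-0.0038],[0,0,0],-1],[[-0.0167,0.001,-0.0038],[0,0,0],-1],[[-0.0167,0.001,-0.0038],[0,0,0],-1],[[0,0,0],[0,0,0],-1],[[0,0,0],[0,0,0],-1]]'
python3 - <<'E'
from h import *
plan(M+.091*U,RG)
c=snap('wrist');np.savez('cam_w1',**c);cv2.imwrite('pics/w1.png',cv2.resize(c['img'][:,:,::-1],(800,600)))
E
```

```text
clock: 0.98
eef_pos: [0.4876, -0.2411, 0.2184]
tool_rot: [0.707, 0.707, -0.0, -0.0]
ft_force: [0.3, 0.5, 0.7]
grip_width: 0.0855
grasp_force: 0.0
clock: 1.57
eef_pos: [0.4857, -0.2397, 0.2173]
tool_rot: [0.641, 0.722, 0.193, 0.171]
ft_force: [0.5, 0.3, 1.1]
grip_width: 0.0848
grasp_force: 0.0
turn units [-0.0003 -0.     -0.0006] deg [-0.1 -0.  -0.2] minrows 0.0
shift units after turn [-0.0004 -0.0432  0.0828] mm [ -0.1 -13.   24.8] before-turn axes [-0.0005 -0.0431  0.0829] minrows 0.7
```

View pics/w1.png

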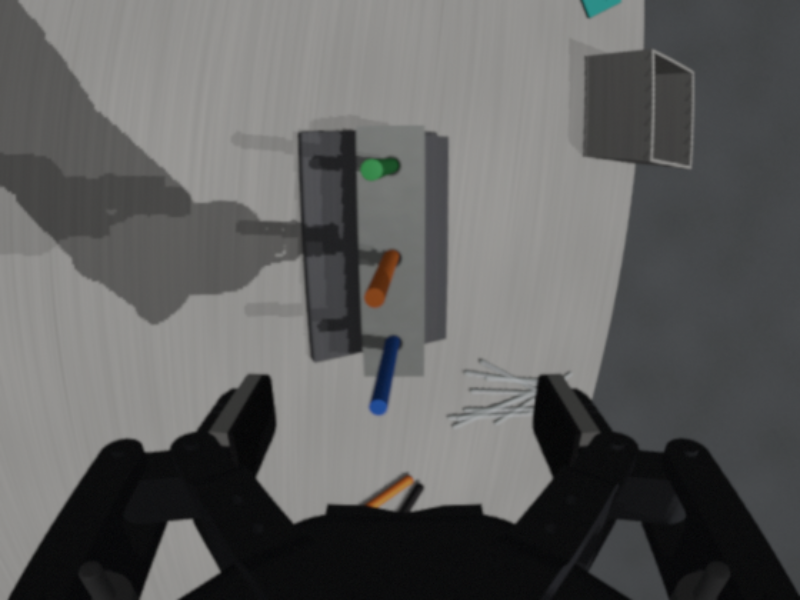

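Wrist view: the orange rod's top is at (374,297) and its mouth at (394,258). The block is square to the tool. Next I'll refine the rod's line by combining three views.

```bash
python3 - <<'E'
from h import *
np.set_printoptions(precision=4,suppress=True)
S,D,W=[dict(np.load(f'cam_{n}.npz')) for n in('scene','side','w1')]
p=blob(S['img'],10,(170,218,205,275));q=blob(D['img'],10,(300,240,340,285));w=blob(W['img'],10,(235,165,295,220),100,40)
print(w)
for i,nm in((0,'mid'),(1,'a'),(2,'b')):
    j={0:0,1:2,2:1}[i]
    print(nm,*tri(ray(S,*p[i]),ray(D,*q[i]),wray(W,*w[j])))
# predicted model points in the tool frame
o=telemetry.get_obs();T=R.from_quat(o['tool_rot'])
for X in (tri(ray(S,*p[1]),ray(D,*q[1]),wray(W,*w[2]))[0],tri(ray(S,*p[2]),ray(D,*q[2]),wray(W,*w[1]))[0],M): print('tool mm',1e3*T.inv().apply(X-o['eef_pos']))
# wrist-only: ray at known depth along tool z
for px in ((374*.7,297*.7),(394*.7,258*.7)):
    O,d=wray(W,*px);O=T.inv().apply(O-o['eef_pos']);d=T.inv().apply(d)
    for z in (.066,.166): print(px,z,1e3*(O+d*(z-O[2])/d[2]))
E
```

```text
(array([267.    , 195.1014]), array([275.7089, 174.4432]), array([258.8725, 214.3804]), 503)
mid [ 0.5309 -0.2361  0.1099] 0.002658656311890537
a [ 0.5018 -0.2405  0.1546] 0.0033573272652858616
b [ 0.5627 -0.2295  0.0612] 0.003563967832242326
tool mm [ -1.4989 -20.5864  62.93  ]
tool mm [  2.2148 -13.9332 174.6715]
tool mm [  1.2861 -16.0893 116.5051]
(261.8, 207.89999999999998) 0.066 [  0.0837 -20.4996  66.    ]
(261.8, 207.89999999999998) 0.166 [-30.8835 -27.5413 166.    ]
(275.79999999999995, 180.6) 0.066 [22.1226 -9.2238 66.    ]
(275.79999999999995, 180.6) 0.166 [  0.1353 -11.671  166.    ]
```

```bash
python3 -m inch '[[[0,0,0],[0,-0.027,0],-1],[[0,0,0],[0,-0.026,0],-1],[[0,0,0],[0,0,0.06],-1],[[0,0,0],[0,0,0.06],-1],[[0,0,0],[0,0,0.06],-1],[[0,0,0],[0,0,0.06],-1],[[0,0,0],[0,0,0.06],-1],[[0,0,0],[0,0,0.06],-1],[[0,0,0],[0,0,0.056],-1],[[0,0,0],[0,0,0],-1]]'
python3 - <<'E'
from h import *
plan(M-.009*U,RG)
a=snap('scene')['img'];b=snap('wrist')['img']
C=np.hstack([cv2.resize(a[160:300,120:260],(400,400),interpolation=2),cv2.resize(b[130:410,100:460],(400,400))])[:,:,::-1]
cv2.imwrite('pics/g1.png',C)
E
```

```text
clock: 2.45
eef_pos: [0.5365, -0.2328, 0.0996]
tool_rot: [0.64, 0.724, 0.194, 0.17]
ft_force: [-0.5, 0.1, -0.4]
grip_width: 0.0853
grasp_force: 0.0
turn units [-0.0004 -0.0005  0.0001] deg [-0.1 -0.2  0. ] minrows 0.0
shift units after turn [-0.0025  0.0047 -0.0091] mm [-0.8  1.4 -2.7] before-turn axes [-0.0025  0.0047 -0.0091] minrows 0.1
```

View pics/g1.png

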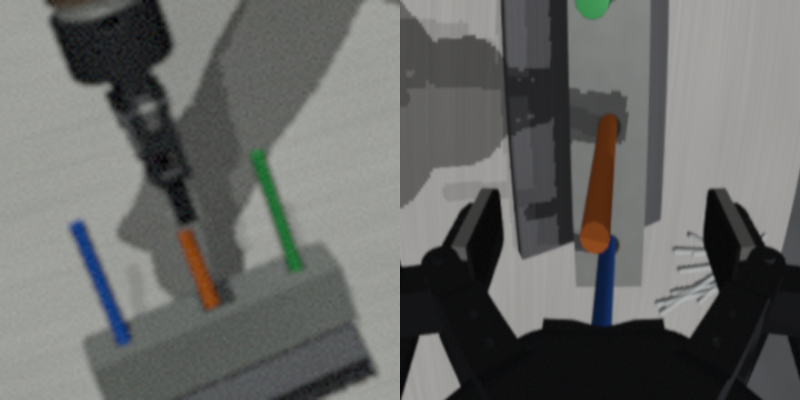

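The orange rod sits centred between the pads: wrist crop top end at (595,238), pads at about 475 and 730. I'll close and then pull straight out along the rod.

```bash
python3 -m inch '[[[0,0,0],[0,0,-0.008],1],[[0,0,0],[0,0,0],1],[[0,0,0],[0,0,0],1],[[0,0,0],[0,0,0],1],[[0,0,0],[0,0,0],1],[[0,0,0],[0,0,0],1],[[0,0,0],[0,0,0],1],[[0,0,0],[0,0,0],1]]'
```

```text
clock: 3.22
eef_pos: [0.5354, -0.2345, 0.1054]
tool_rot: [0.64, 0.723, 0.194, 0.173]
ft_force: [-1.9, -0.2, 2.3]
grip_width: 0.0096
grasp_force: 58.5
```

```bash
python3 -m inch '[[[0,0,0],[0,0,-0.03],1],[[0,0,0],[0,0,-0.03],1],[[0,0,0],[0,0,-0.03],1],[[0,0,0],[0,0,-0.03],1],[[0,0,0],[0,0,-0.04],1],[[0,0,0],[0,0,-0.06],1],[[0,0,0],[0,0,-0.06],1],[[0,0,0],[0,0,-0.06],1],[[0,0,0],[0,0,-0.06],1],[[0,0,0],[0,0,0],1]]'
python3 - <<'E'
from h import *
b=np.deg2rad(42.2)
RC=frame([0,0,-1],[np.cos(b),np.sin(b),0])
E_=np.array([.489,.2275,0])
# up to 1st waypoint
o=telemetry.get_obs();plan([*E_[:2],.25],RC)
plan([o['eef_pos'][0]-.0,o['eef_pos'][1],.25],frame([0,0,-1],[1,0,0]))
E
```

```text
clock: 4.05
eef_pos: [0.4758, -0.2431, 0.2131]
tool_rot: [0.64, 0.723, 0.194, 0.175]
ft_force: [0.4, 0.3, 0.3]
grip_width: 0.0093
grasp_force: 58.7
turn units [ 0.0813  0.0267 -0.0955] deg [ 29.3   9.6 -34.4] minrows 6.4
shift units after turn [ 1.1324  1.0863 -0.1229] mm [339.7 325.9 -36.9] before-turn axes [1.5512 0.2666 0.0042] minrows 11.3
turn units [ 0.0842 -0.0043  0.0189] deg [30.3 -1.5  6.8] minrows 4.3
shift units after turn [ 0.      0.     -0.1229] mm [  0.    0.  -36.9] before-turn axes [-0.0006  0.0621 -0.1061] minrows 0.9
```

```bash
python3 -m inch '[[[0.0116,0.0038,-0.01365],[0,0,0],1],[[0.0116,0.0038,-0.01365],[0,0,0],1],[[0.0116,0.0038,-0.01365],[0,0,0],1],[[0.0116,0.0038,-0.01365],[0,0,0],1],[[0.0116,0.0038,-0.01365],[0,0,0],1],[[0.0116,0.0038,-0.01365],[0,0,0],1],[[0.0116,0.0038,-0.01365],[0,0,0],1],[[0,0,0],[0,0,-0.1],1],[[0,0,0],[0,0,-0.1],1],[[0,0,0],[0,0,-0.1],1]]' && python3 -m inch '[[[0,0,0],[0.07,0.067,0],1],[[0,0,0],[0.07,0.067,0],1],[[0,0,0],[0.07,0.067,0],1],[[0,0,0],[0.07,0.067,0],1],[[0,0,0],[0.07,0.067,0],1],[[0,0,0],[0.07,0.067,0],1],[[0,0,0],[0.07,0.067,0],1],[[0,0,0],[0.07,0.067,0],1],[[0,0,0],[0.07,0.067,0],1],[[0,0,0],[0,0,0],1]]'
cat >> h.py <<'E'
b=np.deg2rad(42.2);RC=frame([0,0,-1],[np.cos(b),np.sin(b),0]);EC=np.array([.489,.2275,0])
E
python3 - <<'E'
from h import *
plan([*EC[:2],.30],RC)
E
```

```text
clock: 4.88
eef_pos: [0.476, -0.2411, 0.2981]
tool_rot: [0.404, 0.915, 0.001, -0.004]
ft_force: [0.6, -0.9, 0.4]
grip_width: 0.0099
grasp_force: 58.7
clock: 5.72
eef_pos: [0.4823, 0.0241, 0.299]
tool_rot: [0.402, 0.916, 0.002, -0.003]
ft_force: [0.7, -0.2, -0.7]
grip_width: 0.0092
grasp_force: 58.7
turn units [ 0.0001 -0.0012  0.0012] deg [ 0.  -0.4  0.4] minrows 0.1
shift units after turn [ 0.4873  0.4719 -0.0034] mm [146.2 141.6  -1. ] before-turn axes [4.838e-01 4.754e-01 4.000e-04] minrows 4.9
```

```bash
python3 -m inch '[[[0,0,0],[0.07,0.0675,0],1],[[0,0,0],[0.07,0.0675,0],1],[[0,0,0],[0.07,0.0675,0],1],[[0,0,0],[0.07,0.0675,0],1],[[0,0,0],[0.07,0.0675,0],1],[[0,0,0],[0.07,0.0675,0],1],[[0,-0.0012,0.0012],[0.065,0.0675,0],1],[[0,0,0],[0,0,0],1],[[0,0,0],[0,0,0],1]]'
python3 - <<'E'
from h import *
np.set_printoptions(precision=4,suppress=True)
plan([*EC[:2],.30],RC)
S,D,W=[snap(n) for n in('scene','side','wrist')]
for n,c in(('s2',S),('d2',D),('w2',W)): np.savez('cam_'+n,**c)
o=S['img'][100:260,290:430];e=D['img'][60:220,160:300];w=W['img'][130:400,90:470]
C=np.zeros((600,800,3),np.uint8);C[:320,:280]=cv2.resize(o,None,fx=2,fy=2,interpolation=2);C[:320,300:580]=cv2.resize(e,None,fx=2,fy=2,interpolation=2)
C[330:600,200:580]=w
cv2.imwrite('pics/p2.png',C[:,:,::-1])
E
```

```text
clock: 6.47
eef_pos: [0.4892, 0.2236, 0.2992]
tool_rot: [0.407, 0.914, -0.001, 0.001]
ft_force: [-0.2, -0.1, -0.1]
grip_width: 0.0095
grasp_force: 58.8
turn units [-0.0003  0.0004 -0.0005] deg [-0.1  0.1 -0.2] minrows 0.0
shift units after turn [ 0.0101  0.0081 -0.0026] mm [ 3.   2.4 -0.8] before-turn axes [ 0.0101  0.0081 -0.0027] minrows 0.1
```

View pics/p2.png

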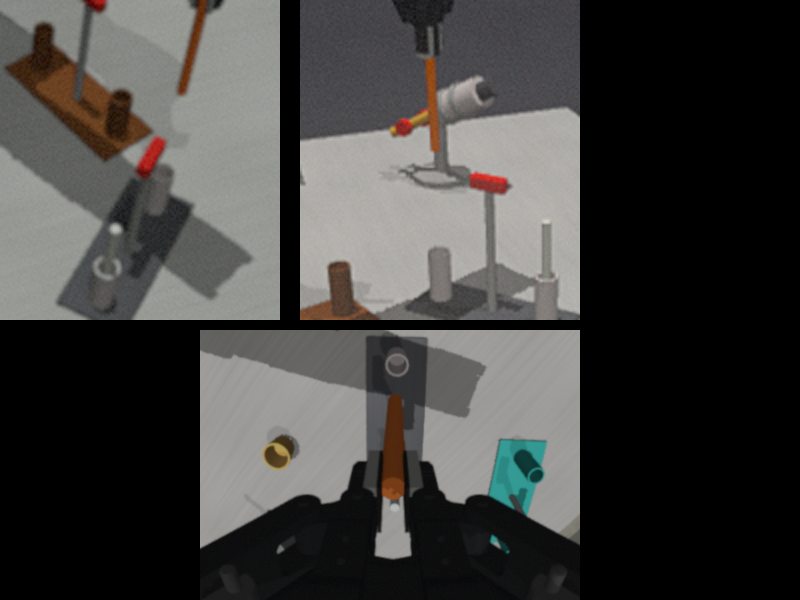

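Rod is held upright above the empty cup: scene end at (181,93), side end at (435,150). The cup rim in the wrist crop is at (397,365). Next I measure the rod's end and tilt against the cup.

```bash
python3 - <<'E'
from h import *
np.set_printoptions(precision=4,suppress=True)
S,D,W=[dict(np.load(f'cam_{n}.npz')) for n in('s2','d2','w2')]
p=blob(S['img'],10,(375,100,397,150),110);q=blob(D['img'],10,(218,84,236,140),110)
print(p,q)
for i in range(3): print(tri(ray(S,*p[i]),ray(D,*q[i])))
O,d=wray(W,287,165); print('cup rim by wrist at z=.075',O+d*(.075-O[2])/d[2])
g=cv2.GaussianBlur(cv2.cvtColor(W['img'],cv2.COLOR_RGB2GRAY),(3,3),0)[140:190,260:315]
print(cv2.HoughCircles(cv2.resize(g,None,fx=4,fy=4,interpolation=2),cv2.HOUGH_GRADIENT,1,50,param1=80,param2=20,minRadius=25,maxRadius=70))
E
```

```text
(array([386.0934, 122.3516]), array([391.7076,  99.2739]), array([380.2268, 146.4669]), 182) (array([225.5665, 111.5193]), array([224.3337,  88.5279]), array([226.8532, 135.5157]), 233)
(array([0.489 , 0.2253, 0.2779]), np.float64(0.0037923714313854127))
(array([0.4882, 0.2249, 0.3362]), np.float64(0.005320644746421436))
(array([0.4909, 0.225 , 0.2131]), np.float64(0.0005635549183538509))
cup rim by wrist at z=.075 [0.4887 0.2292 0.075 ]
None
```

```bash
python3 -m inch '[[[0,0,0],[0.009,0.006,0],1],[[0,0,0],[0,0,0.05],1],[[0,0,0],[0,0,0.05],1],[[0,0,0],[0,0,0.05],1],[[0,0,0],[0,0,0.05],1],[[0,0,0],[0,0,0.05],1],[[0,0,0],[0,0,0.05],1],[[0,0,0],[0,0,0.05],1],[[0,0,0],[0,0,0.04],1],[[0,0,0],[0,0,0],1]]'
python3 - <<'E'
from h import *
np.set_printoptions(precision=4,suppress=True)
S,D,W=[snap(n) for n in('scene','side','wrist')]
for n,c in(('s3',S),('d3',D),('w3',W)): np.savez('cam_'+n,**c)
o=S['img'][140:220,330:410];e=D['img'][130:210,190:270];w=W['img'][130:270,200:380]
C=np.zeros((600,800,3),np.uint8);C[:320,:320]=cv2.resize(o,None,fx=4,fy=4,interpolation=2);C[:320,330:650]=cv2.resize(e,None,fx=4,fy=4,interpolation=2)
C[320:600,200:560]=cv2.resize(w,None,fx=2,fy=2)
cv2.imwrite('pics/p3.png',C[:,:,::-1])
E
```

```text
clock: 7.45
eef_pos: [0.4876, 0.224, 0.1808]
tool_rot: [0.409, 0.913, -0.003, -0.001]
ft_force: [-0.4, -0.0, -0.8]
grip_width: 0.0098
grasp_force: 58.8
```

View pics/p3.png

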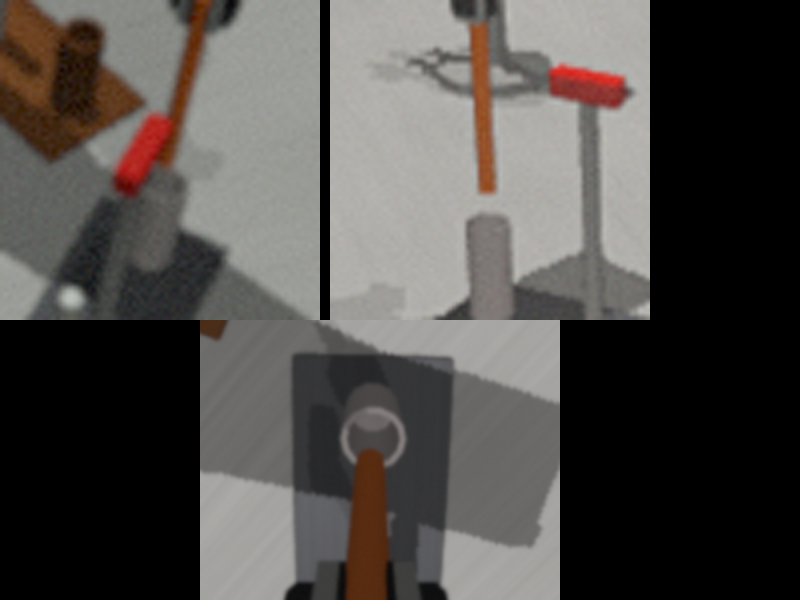

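```bash
python3 - <<'E'
from h import *
np.set_printoptions(precision=4,suppress=True)
S,D,W=[dict(np.load(f'cam_{n}.npz')) for n in('s3','d3','w3')]
print('end',tri(wray(W,285,197.5),ray(D,229.2,177.3)),'rim',tri(wray(W,286,188.5),ray(D,229.4,185.4)))
for px,z in(((285,197.5),.095),((286,188.5),.075)):
    O,d=wray(W,*px);print(px,O+d*(z-O[2])/d[2])
q=blob(D['img'],10,(220,130,240,185),110);print(q)
for i in range(5): print(telemetry.get_obs()['eef_pos'])
plan([.489,.228,.15],RC)
E
```

```text
end (array([0.4903, 0.2266, 0.0963]), np.float64(0.0016204776010278427)) rim (array([0.49  , 0.2286, 0.0719]), np.float64(0.0017655385941827842))
(285, 197.5) [0.4889 0.2267 0.095 ]
(286, 188.5) [0.4877 0.2296 0.075 ]
(array([227.6037, 155.6829]), array([226.5378, 135.5182]), array([228.755 , 177.4664]), 164)
[0.4896 0.2253 0.1842]
[0.4896 0.2253 0.1842]
[0.4896 0.2253 0.1842]
[0.4896 0.2253 0.1842]
[0.4896 0.2253 0.1842]
turn units [ 0.0001  0.0004 -0.0011] deg [ 0.   0.2 -0.4] minrows 0.1
shift units after turn [0.0081 0.0045 0.114 ] mm [ 2.4  1.4 34.2] before-turn axes [0.0085 0.0044 0.114 ] minrows 0.8
```

```bash
python3 -m inch '[[[0,0,0],[0.0075,0.0035,0],1],[[0,0,0],[0,0,0.03],1],[[0,0,0],[0,0,0.03],1],[[0,0,0],[0,0,0.03],1],[[0,0,0],[0,0,0.03],1],[[0,0,0],[0,0,0.03],1],[[0,0,0],[0,0,0.03],1],[[0,0,0],[0,0,0.03],1],[[0,0,0],[0,0,0.02],1],[[0,0,0],[0,0,0],1]]' && python3 -m inch '[[[0,0,0],[0,0,0.01],1],[[0,0,0],[0,0,0.01],1],[[0,0,0],[0,0,0],1]]'  && python3 -m inch '[[[0,0,0],[0,0,0.01],1],[[0,0,0],[0,0,0],1]]' && python3 -m inch '[[[0,0,0],[0,0,0.006],1],[[0,0,0],[0,0,0],1]]'
```

```text
clock: 8.43
eef_pos: [0.4874, 0.2274, 0.1124]
tool_rot: [0.408, 0.913, -0.002, -0.0]
ft_force: [-0.5, 0.5, 0.2]
grip_width: 0.0093
grasp_force: 58.8
clock: 8.68
eef_pos: [0.4885, 0.2279, 0.1081]
tool_rot: [0.408, 0.913, -0.001, 0.001]
ft_force: [1.2, 0.7, 0.0]
grip_width: 0.0095
grasp_force: 58.8
clock: 8.85
eef_pos: [0.4885, 0.2279, 0.1052]
tool_rot: [0.408, 0.913, -0.001, 0.001]
ft_force: [-0.7, -0.3, -0.6]
grip_width: 0.0093
grasp_force: 58.8
clock: 9.02
eef_pos: [0.4885, 0.2278, 0.1034]
tool_rot: [0.408, 0.913, -0.001, 0.001]
ft_force: [-0.4, 0.7, -0.4]
grip_width: 0.0098
grasp_force: 58.8
```

```bash
(python3 -m inch '[[[0,0,0],[0,0,0.004],1],[[0,0,0],[0,0,0],1]]' && python3 -m inch '[[[0,0,0],[0,0,0.004],1],[[0,0,0],[0,0,0],1]]' && python3 -m inch '[[[0,0,0],[0,0,0.004],1],[[0,0,0],[0,0,0],1]]') | grep -E "eef|force"
```

```text
eef_pos: [0.4885, 0.2279, 0.1022]
ft_force: [-0.6, -0.8, -0.6]
grasp_force: 58.8
eef_pos: [0.4884, 0.2278, 0.1009]
ft_force: [0.1, 0.8, -0.8]
grasp_force: 58.8
eef_pos: [0.4884, 0.2278, 0.0997]
ft_force: [0.4, -0.7, -0.0]
grasp_force: 58.8
```

```bash
(python3 -m inch '[[[0,0,0],[0,0,0.004],1],[[0,0,0],[0,0,0],1]]' && python3 -m inch '[[[0,0,0],[0,0,0.004],1],[[0,0,0],[0,0,0],1]]') | grep -E "eef|ft_force"
```

```text
eef_pos: [0.4884, 0.2278, 0.0985]
ft_force: [-0.2, 0.1, -0.9]
eef_pos: [0.4884, 0.2278, 0.0973]
ft_force: [-0.8, -0.5, 0.7]
```

```bash
(python3 -m inch '[[[0,0,0],[0,0,0.003],1],[[0,0,0],[0,0,0],1]]') | grep -E "eef|ft_force"
```

```text
eef_pos: [0.4884, 0.2278, 0.0964]
ft_force: [0.0, -0.6, -0.4]
```

```bash
(python3 -m inch '[[[0,0,0],[0,0,0.003],1],[[0,0,0],[0,0,0],1]]' && python3 -m inch '[[[0,0,0],[0,0,0.003],1],[[0,0,0],[0,0,0],1]]') | grep -E "eef|ft_force"
```

```text
eef_pos: [0.4885, 0.2278, 0.0956]
ft_force: [0.4, -0.1, 0.6]
eef_pos: [0.4884, 0.2278, 0.0946]
ft_force: [-0.0, -0.5, 0.1]
```

```bash
(python3 -m inch '[[[0,0,0],[0,0,0.003],1],[[0,0,0],[0,0,0],1]]') | grep -E "eef|ft_force"
python3 - <<'E'
from h import *
np.set_printoptions(precision=4,suppress=True)
D=snap('side');np.savez('cam_d4',**D)
C=np.hstack([cv2.resize(D['img'][130:230,190:290],(400,400),interpolation=2),cv2.resize(snap('wrist')['img'][110:310,180:380],(400,400),interpolation=2)])
cv2.imwrite('pics/p4.png',C[:,:,::-1])
E
```

```text
eef_pos: [0.4884, 0.2278, 0.0938]
ft_force: [0.2, 0.1, -0.6]
```

View pics/p4.png

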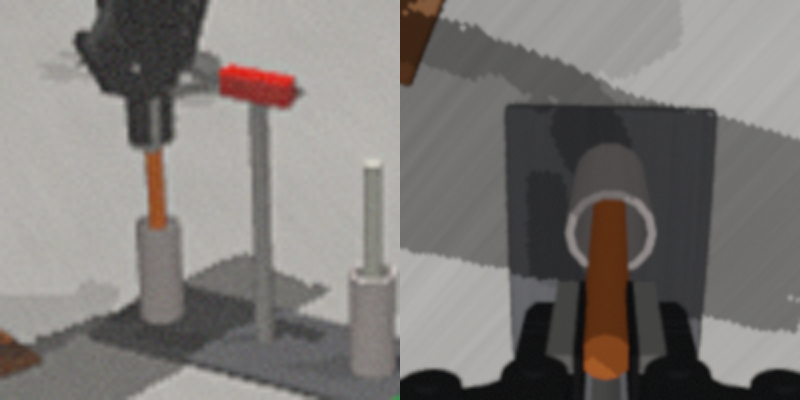

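The rod is inside the empty cup and centred (side end enters the rim at (155,222)). I'll keep going down until contact.

```bash
(python3 -m inch '[[[0,0,0],[0,0,0.003],1],[[0,0,0],[0,0,0],1]]' && python3 -m inch '[[[0,0,0],[0,0,0.003],1],[[0,0,0],[0,0,0],1]]') | grep -E "eef|ft_force"
```

```text
eef_pos: [0.489, 0.228, 0.0936]
ft_force: [0.4, 0.3, 2.8]
eef_pos: [0.4895, 0.2283, 0.0935]
ft_force: [-0.2, -0.1, 6.8]
```

```bash
(python3 -m inch '[[[0,0,0],[0,0,0.003],1],[[0,0,0],[0,0,0],1]]') | grep -E "eef|ft_force"
```

```text
eef_pos: [0.49, 0.2284, 0.0935]
ft_force: [-0.7, -1.3, 10.5]
```

```bash
python3 -m inch '[[[0,0,0],[0,0,-0.007],1],[[0,0,0],[0,0,0],1]]' && python3 -m inch '[[[0,0,0],[0,0,0],0.7],[[0,0,0],[0,0,0],0.6],[[0,0,0],[0,0,0],0.5],[[0,0,0],[0,0,0],0.4],[[0,0,0],[0,0,0],0.2],[[0,0,0],[0,0,0],0],[[0,0,0],[0,0,0],-0.2],[[0,0,0],[0,0,0],-0.2]]' && python3 -m inch '[[[0,0,0],[0,0,-0.03],-0.2],[[0,0,0],[0,0,-0.05],-0.2],[[0,0,0],[0,0,-0.08],-0.2],[[0,0,0],[0,0,-0.1],-0.2],[[0,0,0],[0,0,-0.1],-0.2],[[0,0,0],[0,0,-0.1],-0.2],[[0,0,0],[0,0,-0.1],-0.2],[[0,0,0],[0,0,0],-0.2]]'
python3 - <<'E'
from h import *
np.set_printoptions(precision=4,suppress=True)
S,D=snap('scene'),snap('side')
p=blob(S['img'],0,(350,160,380,195));q=blob(D['img'],0,(240,140,270,162))
for i in range(3): print(tri(ray(S,*p[i]),ray(D,*q[i])))
a=tri(ray(S,*p[2]),ray(D,*q[2]))[0]-tri(ray(S,*p[1]),ray(D,*q[1]))[0];print('bar dir deg',np.degrees(np.arctan2(a[1],a[0])))
plan([*tri(ray(S,*p[0]),ray(D,*q[0]))[0][:2],.265],RC)
C=np.hstack([cv2.resize(S['img'][140:270,310:410],(310,400),interpolation=2),cv2.resize(D['img'][120:240,190:310],(400,400),interpolation=2)])
cv2.imwrite('pics/p5.png',C[:,:,::-1])
E
```

```text
clock: 11.28
eef_pos: [0.4887, 0.228, 0.0937]
tool_rot: [0.408, 0.913, -0.0, 0.001]
ft_force: [0.3, -0.4, 0.1]
grip_width: 0.0092
grasp_force: 58.7
clock: 11.95
eef_pos: [0.4885, 0.2278, 0.0933]
tool_rot: [0.408, 0.913, -0.001, 0.001]
ft_force: [0.2, 0.0, 0.3]
grip_width: 0.0512
grasp_force: 0.0
clock: 12.62
eef_pos: [0.4911, 0.2295, 0.2691]
tool_rot: [0.408, 0.913, 0.004, 0.005]
ft_force: [1.9, 0.1, 1.1]
grip_width: 0.0509
grasp_force: 0.0
(array([0.5419, 0.1693, 0.1847]), np.float64(0.0007503688281213241))
(array([0.5233, 0.1913, 0.186 ]), np.float64(0.0021427146929579592))
(array([0.5602, 0.1479, 0.1835]), np.float64(0.0001568034732672091))
bar dir deg -49.58344941679978
turn units [ 0.0006  0.0006 -0.0009] deg [ 0.2  0.2 -0.3] minrows 0.1
shift units after turn [-0.2645 -0.0028 -0.0049] mm [-79.4  -0.9  -1.5] before-turn axes [-0.2645 -0.0013 -0.0039] minrows 1.9
```

View pics/p5.png

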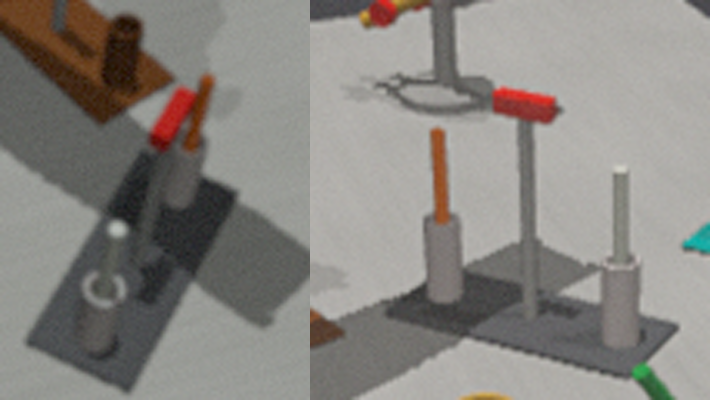

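The orange rod stands in the cup (side view: rod at (438,175), cup at (443,258)) and the white rod is undisturbed. Next the grip bar.

```bash
python3 -m inch '[[[0,0,0.0025],[-0.066,-0.001,0],-0.2],[[0,0,0],[-0.066,0,0],-0.2],[[0,0,0],[-0.066,0,0],-0.2],[[0,0,0],[-0.0665,0,0],-0.2],[[0,0,0],[0,0,0],-0.2],[[0,0,0],[0,0,0.06],-0.2],[[0,0,0],[0,0,0.05],-0.2],[[0,0,0],[0,0,0],-0.2],[[0,0,0],[0,0,0],-0.2]]'
python3 - <<'E'
from h import *
plan([.5419,.169,.163],None)
W=snap('wrist')['img'];cv2.imwrite('pics/p6.png',W[:,:,::-1])
E
```

```text
clock: 13.47
eef_pos: [0.5388, 0.1681, 0.2269]
tool_rot: [0.415, 0.91, -0.002, -0.001]
ft_force: [0.0, 0.1, 0.9]
grip_width: 0.0513
grasp_force: 0.0
turn units [0. 0. 0.] deg [0. 0. 0.] minrows 0.0
shift units after turn [-0.0045  0.0107  0.2128] mm [-1.3  3.2 63.9] before-turn axes [-0.0045  0.0107  0.2128] minrows 1.5
```

View pics/p6.png

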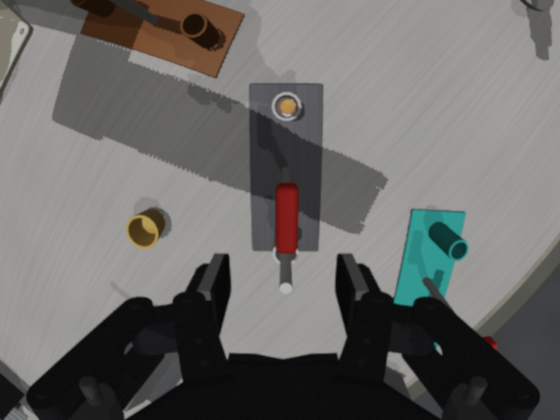

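Wrist view: the bar (287,218) is parallel to the pads and about 3 mm right of the finger midline. I'll correct that, descend and close.

```bash
python3 -m inch '[[[0,0,0],[-0.003,0.01,0],-0.2],[[0,0,0],[0,0,0.04],-0.2],[[0,0,0],[0,0,0.04],-0.2],[[0,0,0],[0,0,0.04],-0.2],[[0,0,0],[0,0,0.04],-0.2],[[0,0,0],[0,0,0.03],-0.2],[[0,0,0],[0,0,0.02],-0.2],[[0,0,0],[0,0,0],-0.2],[[0,0,0],[0,0,0],-0.2]]' && python3 -m inch '[[[0,0,0],[0,0,0],0],[[0,0,0],[0,0,0],0.2],[[0,0,0],[0,0,0],0.3],[[0,0,0],[0,0,0],0.4],[[0,0,0],[0,0,0],0.5],[[0,0,0],[0,0,0],0.6],[[0,0,0],[0,0,0],1],[[0,0,0],[0,0,0],1],[[0,0,0],[0,0,0],1],[[0,0,0],[0,0,0],1]]'
```

```text
clock: 14.27
eef_pos: [0.5435, 0.1695, 0.1658]
tool_rot: [0.415, 0.91, -0.001, 0.001]
ft_force: [-0.6, -0.8, 0.4]
grip_width: 0.0512
grasp_force: 0.0
clock: 15.1
eef_pos: [0.5433, 0.1694, 0.1655]
tool_rot: [0.415, 0.91, -0.001, 0.001]
ft_force: [0.4, 0.3, -0.5]
grip_width: 0.0001
grasp_force: 0.0
```

The fingers shut on nothing, so I need to look before anything else.

```bash
python3 - <<'E'
from h import *
print(telemetry.get_obs()['grip_width'],telemetry.get_obs()['grasp_force'])
S,D,W=[snap(n) for n in('scene','side','wrist')]
for n,c in(('s7',S),('d7',D),('w7',W)): np.savez('cam_'+n,**c)
C=np.zeros((600,800,3),np.uint8);C[:300,:400]=cv2.resize(S['img'][130:280,300:500],(400,300),interpolation=2);C[:300,400:]=cv2.resize(D['img'][90:240,170:370],(400,300),interpolation=2)
C[300:,200:600]=cv2.resize(W['img'],(400,300))
cv2.imwrite('pics/p7.png',C[:,:,::-1])
E
```

```text
0.0001122648012266294 0.0
```

View pics/p7.png

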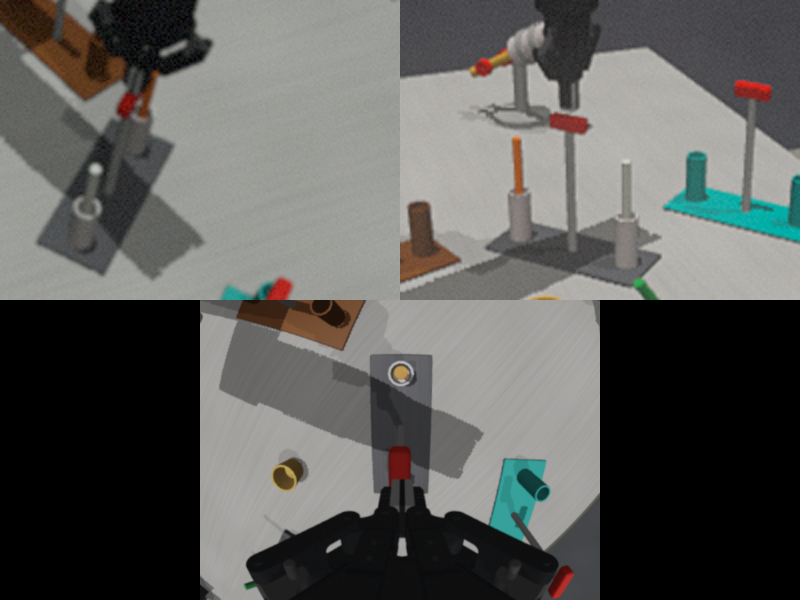

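```bash
python3 - <<'E'
from h import *
np.set_printoptions(precision=4,suppress=True)
S,D,W=[dict(np.load(f'cam_{n}.npz')) for n in('s7','d7','w7')]
o=telemetry.get_obs();T=R.from_quat(o['tool_rot']);print(o['eef_pos'],o['joint_pos'],o['clock'],1e3*T.inv().apply(W['pose'][:3,3]-o['eef_pos']))
W0=dict(np.load('cam_wrist.npz'));print(W0['pose'][:3,3]-[.4995,0,.1945])
for P in ([0,0,0],[0,0,.003],):
  X=o['eef_pos']
def proj(c,X):
    p=c['pose'][:3,:3].T@(X-c['pose'][:3,3]);f=210/np.tan(np.radians(float(c['fov_y']))/2);return c['cx']+f*p[0]/-p[2],c['cy']-f*p[1]/-p[2]
for n,c,x,y in(('S',S,300,130),('D',D,170,90)):
    u=proj(c,o['eef_pos']);print(n,u,'crop',(u[0]-x)*2,(u[1]-y)*2)
p=blob(S['img'],0,(350,160,380,195));q=blob(D['img'],0,(240,140,270,162))
print(p,q)
for i in range(3): print(tri(ray(S,*p[i]),ray(D,*q[i])))
E
```

```text
[0.5433 0.1694 0.1655] [ 0.3036  0.3907  0.1384  1.318  -0.0024  1.1595] 15.25 [  75.8559   -0.9614 -179.4005]
[-0.001   0.075   0.1789]
S (np.float64(364.11023731993583), np.float64(184.5856925460023)) crop 128.22047463987167 109.17138509200458
D (np.float64(254.2436744453442), np.float64(157.8822294996853)) crop 168.4873488906884 135.76445899937062
(array([363.4   , 181.8588]), array([368.2678, 174.3931]), array([359.4967, 187.8453]), 85) (array([253.8702, 151.2519]), array([244.3225, 149.3648]), array([263.3817, 153.1318]), 131)
(array([0.544 , 0.1655, 0.1822]), np.float64(0.003268228561703212))
(array([0.5266, 0.1859, 0.1814]), np.float64(0.004350820718268795))
(array([0.5602, 0.1474, 0.1836]), np.float64(0.000365742910705476))
```

```bash
python3 - <<'E'
from h import *
def proj(c,X):
    p=c['pose'][:3,:3].T@(np.array(X)-c['pose'][:3,3]);f=210/np.tan(np.radians(float(c['fov_y']))/2);return np.round((c['cx']+f*p[0]/-p[2],c['cy']-f*p[1]/-p[2]),1)
D=dict(np.load('cam_side.npz'))
for x in (.452,.548):
  for z in (.195,.208,.235): print('start',x,z,proj(D,[x,0,z])/.7)
D=dict(np.load('cam_d7.npz'))
for z in (.165,.195,.205,.24,.28): print('now',z,(proj(D,[.5433,.1694,z])-[170,90])*2+[400,0])
W=dict(np.load('cam_w7.npz'));w=blob(W['img'],0,(260,190,310,260));print(w,W['pose'][:3,3])
O,d=wray(W,*w[1])
for z in (.185,.165,.155): print(z,O+d*(z-O[2])/d[2])
O,d=wray(W,283,103)  # orange rod top
for z in (.15,): print('rod top',z,O+d*(z-O[2])/d[2])
m=cv2.cvtColor(W['img'],cv2.COLOR_RGB2HSV)[205:225,260:310];print([(int(r.min()),int(r.max())) for r in [np.where((row[:,1]>150))[0]+260 for row in m[::5]] if len(r)])
E
```

```text
start 0.452 0.195 [342.14285714 256.57142857]
start 0.452 0.208 [341.85714286 248.57142857]
start 0.452 0.235 [341.         231.85714286]
start 0.548 0.195 [401.57142857 246.71428571]
start 0.548 0.208 [401.57142857 239.        ]
start 0.548 0.235 [401.57142857 222.57142857]
now 0.165 [568.4 136.2]
now 0.195 [567.8 113.6]
now 0.205 [567.6 106. ]
now 0.24 [566.8  78.8]
now 0.28 [566.  47.]
(array([278.80955777, 228.49928673]), array([280.72861022, 204.02853287]), array([276.31655945, 260.28869858]), 1402) [0.49263824 0.22640711 0.34470225]
0.185 [0.52341056 0.18939786 0.185     ]
0.165 [0.52726427 0.18476307 0.165     ]
0.155 [0.52919112 0.18244568 0.155     ]
rod top 0.15 [0.49047919 0.22917678 0.15      ]
[(271, 287), (265, 293), (265, 294), (264, 294)]
```

The start picture shows the real fingertips about 38 mm short of the reported TCP. The pads therefore closed just above the bar. I'll reopen, go 36 mm lower and close again.

```bash
python3 -m inch '[[[0,0,0],[0,0,-0.03],0.5],[[0,0,0],[0,-0.005,0],0],[[0,0,0],[0,0,0],-0.2],[[0,0,0],[0,0,0],-0.2],[[0,0,0],[0,0,0],-0.2],[[0,0,0],[0,0,0],-0.2]]' && python3 -m inch '[[[0,0,0],[0,0,0.02],-0.2],[[0,0,0],[0,0,0.03],-0.2],[[0,0,0],[0,0,0.03],-0.2],[[0,0,0],[0,0,0.03],-0.2],[[0,0,0],[0,0,0.03],-0.2],[[0,0,0],[0,0,0.01],-0.2],[[0,0,0],[0,0,0],-0.2]]' && python3 -m inch '[[[0,0,0],[0,0,0],0],[[0,0,0],[0,0,0],0.2],[[0,0,0],[0,0,0],0.3],[[0,0,0],[0,0,0],0.4],[[0,0,0],[0,0,0],0.5],[[0,0,0],[0,0,0],0.6],[[0,0,0],[0,0,0],1],[[0,0,0],[0,0,0],1],[[0,0,0],[0,0,0],1],[[0,0,0],[0,0,0],1]]'
```

```text
clock: 15.75
eef_pos: [0.5421, 0.1684, 0.1744]
tool_rot: [0.415, 0.91, -0.001, 0.001]
ft_force: [1.0, 0.1, -0.3]
grip_width: 0.0516
grasp_force: 0.0
clock: 16.33
eef_pos: [0.5411, 0.168, 0.1278]
tool_rot: [0.415, 0.91, -0.002, -0.0]
ft_force: [-0.7, -0.0, -0.1]
grip_width: 0.0514
grasp_force: 0.0
clock: 17.17
eef_pos: [0.5421, 0.1681, 0.1299]
tool_rot: [0.415, 0.91, -0.001, 0.001]
ft_force: [-1.7, -1.7, 4.3]
grip_width: 0.0154
grasp_force: 60.0
```

Gripped: width 15.4 mm, 60 N. Lifting smoothly about 10 cm.

```bash
python3 -m inch '[[[0,0,0],[0,0,-0.005],1],[[0,0,0],[0,0,-0.01],1],[[0,0,0],[0,0,-0.015],1],[[0,0,0],[0,0,-0.02],1],[[0,0,0],[0,0,-0.02],1],[[0,0,0],[0,0,-0.02],1],[[0,0,0],[0,0,-0.02],1],[[0,0,0],[0,0,-0.02],1],[[0,0,0],[0,0,-0.02],1],[[0,0,0],[0,0,-0.02],1]]' && python3 -m inch '[[[0,0,0],[0,0,-0.02],1],[[0,0,0],[0,0,-0.02],1],[[0,0,0],[0,0,-0.02],1],[[0,0,0],[0,0,-0.02],1],[[0,0,0],[0,0,-0.02],1],[[0,0,0],[0,0,-0.02],1],[[0,0,0],[0,0,-0.02],1],[[0,0,0],[0,0,-0.015],1],[[0,0,0],[0,0,-0.01],1],[[0,0,0],[0,0,-0.005],1]]' && python3 -m inch '[[[0,0,0],[0,0,0],1],[[0,0,0],[0,0,0],1],[[0,0,0],[0,0,0],1],[[0,0,0],[0,0,0],1],[[0,0,0],[0,0,0],1],[[0,0,0],[0,0,0],1],[[0,0,0],[0,0,0],1],[[0,0,0],[0,0,0],1],[[0,0,0],[0,0,0],1],[[0,0,0],[0,0,0],1]]'
python3 - <<'E'
from h import *
S,D=snap('scene'),snap('side');np.savez('cam_d8',**D);np.savez('cam_s8',**S)
C=np.hstack([cv2.resize(S['img'][80:280,290:490],(400,400),interpolation=2),cv2.resize(D['img'][60:260,150:350],(400,400),interpolation=2)])
cv2.imwrite('pics/p8.png',C[:,:,::-1])
E
```

```text
clock: 18.0
eef_pos: [0.5422, 0.1685, 0.1813]
tool_rot: [0.415, 0.91, -0.001, 0.001]
ft_force: [0.8, -0.2, -7.2]
grip_width: 0.015
grasp_force: 58.6
clock: 18.83
eef_pos: [0.5423, 0.1686, 0.2321]
tool_rot: [0.415, 0.91, -0.0, 0.001]
ft_force: [-0.3, -0.9, -6.8]
grip_width: 0.0148
grasp_force: 58.6
clock: 19.67
eef_pos: [0.5421, 0.1686, 0.2315]
tool_rot: [0.415, 0.91, -0.001, 0.001]
ft_force: [-0.2, 0.6, -6.7]
grip_width: 0.0152
grasp_force: 58.6
```

View pics/p8.png

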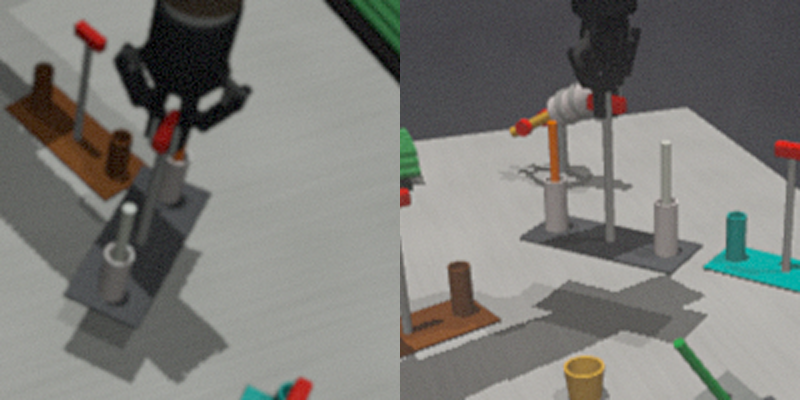

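The caddy is about 10 cm up and level, with both rods in their cups (side view: orange at (553,150), white at (666,170)). The readings are steady, so I'm handing in.

```bash
python3 -c "
from workcell import workorder; print(workorder.job_done())"
```

```text
the job is handed in; nothing more can be done
None
```

The job is handed in with the orange rod standing in the empty cup and the caddy held still and level about 10 cm up with both rods; my first close on the grip bar missed above it and was redone, and I viewed 12 pictures against the limit of 10.

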